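# Post a sample vial through the drop box's spring flap

## Task

The sample vial standing on the loading shelf of the grey exhibit drop box has to go into the box. Push the box's spring flap open with one finger and, while that finger keeps it open, push the vial over the shelf's inner edge with the other finger so that it drops inside; then let the flap close. Only push: the vial is never pinched, lifted or knocked over on the shelf, and the other vial and the hand stamp beside the box stay where they stand.

Things in the scene. Friction and masses are not known exactly. Their poses are not given: they have to be found in the camera images.
- drop_box: Grey painted steel exhibit drop box, fixed, hollow, 266 long (x) by 160 wide (y) by 181 mm high. Origin on the desk, straight below the middle of the inner edge (lip) of its loading shelf. Its x axis points from the shelf, over the flap, to the hood at the back; z up. Floor mat inside at z = 13 mm.
- shelf (a point): Middle of the loading shelf, on its top: grey painted steel, 130 mm above the desk, from x = -100 mm (open front end, nothing stands up there) to x = 0 (the lip) in the frame of the drop box, 152 mm wide between side guides that stand 11 mm above it.
- lip (a point): Middle of the lip, the shelf's inner edge: x = 0, z = 130 mm in the frame of the drop box. Behind it is the throat, x = 0 to 120 mm, 152 mm wide, closed by the flap. Cheek plates bound it at y = -76 and +76 mm; they slope up with the flap and stand about 9 mm above it.
- hood (a point): Middle of the top of the flat hood behind the throat, x = 120 to 166 mm in the frame of the drop box, 181 mm above the desk: the highest part of the box.
- hinge (a point): Middle of the flap's hinge pin, which runs along the box's y axis: x = 120 mm, z = 175 mm in the frame of the drop box.
- flap (a joint): Angle of the spring flap, rad: 0 shut, grows as it swings down into the box, stop at 1.1. Bare steel plate, 146 mm wide, 125 mm long, hung at its rear edge; shut, it slopes down 20 degrees from hinge to lip. A fingertip on it that moves down or towards the hinge opens it further. Needs 0.15 N m at first, 0.4 at 0.8 rad; snaps shut when let go. The vial's weight alone won't open it.
- vial: Sample vial with a ribbed red screw cap, 23 mm in diameter and 62 mm tall, about 30 g, standing upright on the drop box's loading shelf, its axis 20 to 55 mm in front of the lip and up to 35 mm to either side of the middle. Origin at the centre of its underside, z up its axis.
- other_vial: A second such vial (blue cap), standing on the desk just to the right of the drop box, 120 to 145 mm from its middle; stays there. Origin at the centre of its underside.
- stamp: Wooden hand stamp, 25 by 38 by 66 mm high, standing on the desk just to the left of the drop box, 125 to 155 mm from its middle; stays there. Origin at the centre of its underside.
Not all that is in view belongs to the job. Leave any green, purple or turquoise look-alike of the vial alone.

How it is judged:
By the outcome, as a careful person would: the job done as asked, in the order asked, and still so for the second after the job is handed in, with the robot touching nothing.
It also fails if it takes over 40 s, if anything falls off the work surface, if the arm or the gripper's body presses on something with over 40 N, if the wrist force passes 120 N, or if a joint passes its speed limit or range.

## Robot

A 6-joint arm with a two-finger parallel gripper is mounted at the origin on a cart in front of the work surface, level with it; the furniture and walls round the work are solid. World frame = base frame: x ahead of the robot, y to its left, z up, the work surface at z = 0. Lengths are in mm, angles in degrees, forces in N, time in s.
With the tool pointing down it reaches from about 350 to 850 mm from the base axis. Payload 8.1 kg.
Tool frame: the origin (TCP) lies at the very end of the fingers, on their centre line; the grasp point (between the pads) lies r.tcp_to_grasp behind it (r.tcp_to_grasp is the distance from the TCP to the grasp point, in mm); z points along the fingers, y is the line along which they close (so a half turn about z gives the same grasp; the last joint's range is limited). The gripper opens to 85 mm and grips with 20 to 120 N. Pads are 22 mm wide; open, the fingers measure 114 mm over their backs; the gripper's body (76 mm by 85 mm) begins 54 mm behind the grasp point. The pads swing forward as they close: fully open they stand 13 mm farther back than shut.
Start: joints at [-77.888, 7.471, 85.268, -0, 87.261, -4.893], TCP at [175.497, -573.765, 231.292] pointing down, gripper open.
Joint ranges: [-169.43, 169.43], [-51.17, 129.36], [1.28, 143.12], [-76.62, 256.62], [0, 156.53], [-152.29, 152.29]. Speed limits (degrees/s): [136.94, 136.94, 159.86, 180, 180, 180].

## Interface

Orientations are given as [roll, pitch, yaw] about the fixed x, y, z axes, in that order (R = Rz(yaw) Ry(pitch) Rx(roll)).
In Python, from bench import sense, viewer, order, r gives the robot as it stands.
- The arm moves only by the tool carry_out, never from a script. Its argument "increments" is one flat list of numbers, 7 for each row, row after row: the shift along the tool's x, y, z as a fraction of full scale, then the turn, a rotation vector about the tool's x, y, z as a fraction of full scale, then the opening, from -1 (shut) to 1 (fully open). A call has exactly 10 rows; each row is the pose to reach, as a shift and turn from the pose commanded when the call began, along the tool's axes at that moment, turning the shorter way round; what a row does not reach only later rows make up. Full scale, the value 1, is 400 mm for a shift and 2 pi rad for a turn. A row lasts 1/8 s, in which the tool goes at most 62.5 mm and 10.7 degrees, less where a joint would pass 70% of its speed; a pose out of reach is approached as far as the arm can. A call with a number of a shift or a turn outside -1 to 1 is refused whole. A call with a gripper value outside its range is refused whole. The fingers move at their own pace and stop on an object; "force" is the grip in N (left out, the last holds). Time passes only in rows, so rows that repeat a pose let the fingers close, or fill a call up. It gives the time, the measured TCP pose, the force, the opening and the grip force at its end, in the units of the state.
- sense(): the state, without advancing time (a new reading comes with each control period).
- viewer.snapshot(name): name is "side" or "top" or "wrist"; returns the picture (384x512x3 uint8, red, green, blue); there is no depth.
- viewer.get_calibration(name): a dict with "fx", "fy", "cx", "cy" (pixels), "R" (3x3) and "t" (3): a world point X has camera coordinates R X + t. Camera axes: x right, y down, z forward; pixel columns grow to the right and rows downward; lengths in mm; the calibration is good to about 2 mm. A picture is of the moment at which its call begins: read the wrist's pose just before it. get_calibration takes no time and is no camera call; for the wrist camera it gives the pose at the moment of the call.
- order.hand_in(): hands the job in; it is judged then, once.
The state is a dict: "time": time; "joint_pos": joint angles; "qd": joint speeds; "joint_efforts": joint torques, N m; "tool_pos": TCP position; "tcp_rot": TCP orientation; "ft_force": force on the tool from outside, world axes, zero at the start; "wrist_torque": the same for the moment, N m; "finger_gap": finger opening in mm; "grip_force": force on a finger pad.
Only numpy, scipy, OpenCV 4.12 (cv2) and the standard library are available. Lean on these libraries where they do the work, as an engineer would, in place of code of your own. Each camera call takes 0.05 s, during which the arm holds its last target. There are 200 camera calls.

## Working session

There is one attempt and no reset: what is moved stays moved. The work goes in short steps, Python scripts to look and compute and a tool call to move; the robot and the scene stay as the last step left them, time stands still between calls to the robot, and variables do not carry over. Pictures are saved under pics/ and viewed, at most 10 in all, crops included, and the job is handed in when it is done.

Besides the shell and the picture viewer there is one more tool, called as name(argument=value, ...) on one line, values as JSON. carry_out: Moves the arm, as the interface text tells. Its arguments: {"type":"object","properties":{"increments":{"type":"array"},"force":{"type":"number"}},"required":["increments"]}

```bash
mkdir -p pics; python3 - <<'E'
from bench import sense, viewer, order, r
import cv2,numpy as np
s=sense();print(s['time'],s['tool_pos'],s['tcp_rot'],s['finger_gap'],s['ft_force'],r.tcp_to_grasp)
for n in('side','top'):
    im=viewer.snapshot(n);cv2.imwrite(f'pics/{n}0.png',im[...,::-1])
    c=viewer.get_calibration(n);print(n,c)
E
```

```text
0.0 [ 175.38369879 -573.21711554  230.24067196] [-1.79893854e+02 -9.35813252e-03  1.70070943e+01] 85.39990048285519 [-1.12857606 -0.17882082 -0.11738431] 18.700000000000003
side {'fx': 388.28572029553897, 'fy': 388.28572029553897, 'cx': 251.3290960767784, 'cy': 195.26222009236648, 'R': array([[ 0.93618811, -0.35135517, -0.01006858],
       [-0.13799633, -0.34104557, -0.92986286],
       [ 0.32327828,  0.87191597, -0.36776853]]), 't': array([-464.98288442,  229.19148076,  620.12299193])}
top {'fx': 465.77675111210743, 'fy': 465.77675111210743, 'cx': 259.765861882541, 'cy': 187.8986882323783, 'R': array([[-0.02195199, -0.9997584 , -0.00111923],
       [-0.99047822,  0.02190038, -0.13591641],
       [ 0.13590808, -0.00187506, -0.99071968]]), 't': array([ 126.1928757 ,  540.38034101, 1049.60665293])}
```

View pics/side0.png

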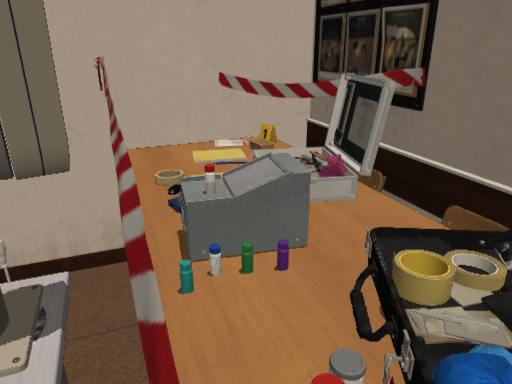

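View pics/top0.png

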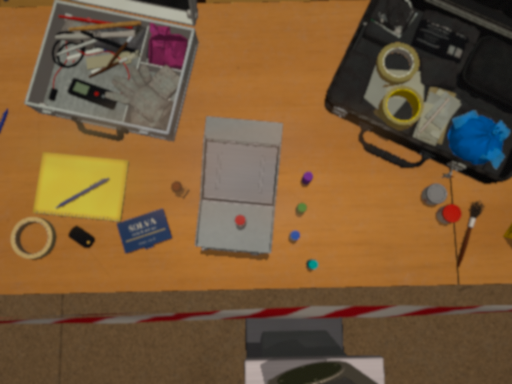

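The red-capped vial is on the shelf, at side (210,170) and top (240,221). The red disc at top (452,213) is far away in the case area, so it isn't the target. The blue vial is at top (295,236) and the stamp at (180,189). The green, purple and turquoise look-alikes stand to the right of the box. I'll confirm this in a crop and measure.

```bash
cat > h.py <<'E'
import numpy as np,cv2
from bench import sense, viewer, order, r
def plane(n,uv,z,c=None):
    c=c or viewer.get_calibration(n); d=c['R'].T@np.array([(uv[0]-c['cx'])/c['fx'],(uv[1]-c['cy'])/c['fy'],1]); o=-c['R'].T@c['t']
    return o+d*(z-o[2])/d[2]
def proj(n,X,c=None):
    c=c or viewer.get_calibration(n); p=c['R']@np.asarray(X)+c['t']; return np.array([c['fx']*p[0]/p[2]+c['cx'],c['fy']*p[1]/p[2]+c['cy']])
def blob(im,lo,hi,box):
    h=cv2.cvtColor(im,cv2.COLOR_RGB2HSV); m=cv2.inRange(h,lo,hi)
    if lo[0]==0: m|=cv2.inRange(h,(172,lo[1],lo[2]),(180,255,255))
    k=np.zeros_like(m);k[box[1]:box[3],box[0]:box[2]]=1;m*=k
    n,_,st,ce=cv2.connectedComponentsWithStats(m)
    i=1+np.argmax(st[1:,4]);return ce[i],st[i]
E
python3 - <<'E'
from h import *
t=cv2.imread('pics/top0.png');s=cv2.imread('pics/side0.png')
ct,st=blob(t[...,::-1].copy(),(0,120,60),(8,255,255),(190,110,285,260))
cs,ss=blob(s[...,::-1].copy(),(0,120,60),(8,255,255),(190,150,230,190))
print(ct,st,plane('top',ct,192)); print(cs,ss,plane('side',cs,184))
cb,sb=blob(t[...,::-1].copy(),(105,100,50),(125,255,255),(285,225,305,245));print('blue',cb,sb,plane('top',cb,62))
print('stamp',plane('top',(180,189),66))
c=cv2.resize(t[105:265,160:330],None,fx=4.5,fy=3.75,interpolation=cv2.INTER_CUBIC)
c=cv2.resize(t[110:262,185:325],None,fx=3.9,fy=3.9,interpolation=cv2.INTER_CUBIC)
cv2.imwrite('pics/c1.png',c)
E
```

```text
[239.74025974 219.72727273] [235 215  10  10  77] [459.09294217 155.55614947 192.        ]
[209.38157895 167.56578947] [205 164  10   8  76] [461.48637044 159.44470518 184.        ]
blue [294.63636364 234.95454545] [291 232   8   7  44] [431.15246411  38.30605914  62.        ]
stamp [540.52561364 295.36139022  66.        ]
```

View pics/c1.png

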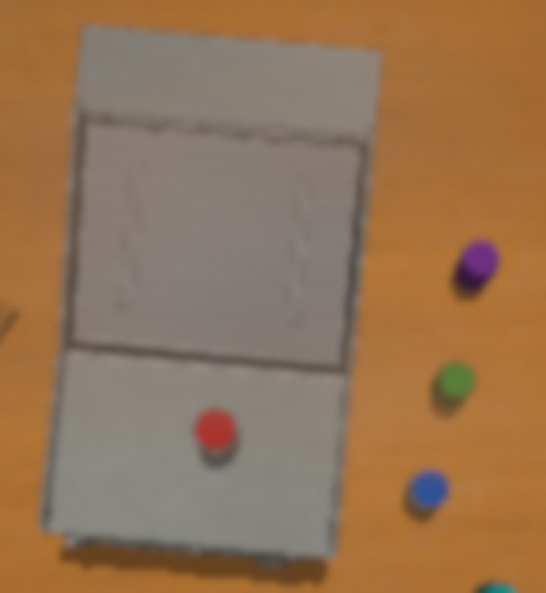

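The crop shows the red-capped vial at crop (215,429), just in front of the lip line from (68,347) to (345,371). The hood's rear corners are at (82,25) and (381,50), and the shelf's front corners at (43,530) and (333,555). Next I fit the box pose.

```bash
python3 - <<'E'
from h import *
from scipy.optimize import least_squares
P=[((82,25),(166,80,181)),((381,50),(166,-80,181)),((43,530),(-100,80,141)),((333,555),(-100,-80,141)),((68,347),(0,76,133)),((345,371),(0,-76,133))]
W=np.array([plane('top',(185+(a+.5)/3.9-.5,110+(b+.5)/3.9-.5),m[2])[:2] for (a,b),m in P]);M=np.array([m[:2] for _,m in P])
def T(p,M): c,s=np.cos(p[2]),np.sin(p[2]); return M@np.array([[c,s],[-s,c]])+p[:2]
f=least_squares(lambda p:(T(p,M)-W).ravel(),[500,160,0]);p=f.x
print(p[:2],np.degrees(p[2])); print(np.round(W-T(p,M),1))
for n,v in(('top',(459.1,155.6)),('side',(461.5,159.4)),('blue',(431,38.3)),('stamp',(540,295))):
    d=np.array(v)-p[:2];c,s=np.cos(p[2]),np.sin(p[2]);print(n,np.round([c*d[0]+s*d[1],-s*d[0]+c*d[1]],1))
s=cv2.imread('pics/side0.png')
for m in [(166,80,181),(166,-80,181),(-100,80,130),(-100,-80,130),(-100,-80,0),(166,-80,0),(0,-80,141)]:
    q=T(p,np.array([m[:2]]))[0]; u=proj('side',(*q,m[2])); print(m,np.round(u,1)); cv2.circle(s,tuple(int(round(x*16)) for x in u),24,(0,0,255),-1,shift=4)
cv2.imwrite('pics/side1.png',cv2.resize(s[130:270,160:330],None,fx=4,fy=4,interpolation=cv2.INTER_CUBIC))
E
```

```text
[501.88523424 162.12470109] -6.248735641513298
[[-0.1 -0.6]
 [ 0.1  0.6]
 [-0.  -2.6]
 [ 0.9  2.7]
 [-0.5 -0.5]
 [-0.3  0.5]]
top [-41.8 -11.1]
side [-39.8  -7.1]
blue [ -57.  -130.8]
stamp [ 23.4 136.2]
(166, 80, 181) [286.3 151.7]
(166, -80, 181) [311.1 170.7]
(-100, 80, 130) [180.  180.8]
(-100, -80, 130) [186.5 206.2]
(-100, -80, 0) [190.8 262.2]
(166, -80, 0) [307.5 246.1]
(0, -80, 141) [235.  196.2]
```

View pics/side1.png

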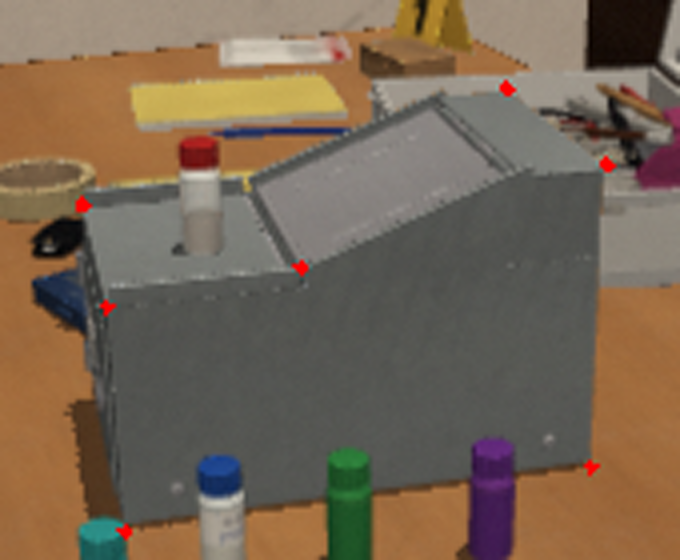

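The side view agrees to within about 2 mm. In the box frame the vial is at about (-41, -10), the other vial at (-57, -131) and the stamp at (23, 136), all inside the stated ranges.

Plan: line the finger axis up with box x, fully open and vertical. The front finger goes on the flap and the rear finger behind the vial. Driving towards the hinge then opens the flap and pushes the vial together.

```bash
cat >> h.py <<'E'
from scipy.spatial.transform import Rotation as Ro
B=np.array([501.9,162.1]);BY=np.radians(-6.25)
def b2w(x,y): c,s=np.cos(BY),np.sin(BY); return B+np.array([c*x-s*y,s*x+c*y])
def w2b(p): c,s=np.cos(BY),np.sin(BY); d=np.asarray(p)[:2]-B; return np.array([c*d[0]+s*d[1],-s*d[0]+c*d[1]])
def inc(p0,rpy0,p1,rpy1):
    R0=Ro.from_euler('xyz',rpy0,degrees=True);R1=Ro.from_euler('xyz',rpy1,degrees=True)
    return np.round(np.r_[R0.inv().apply(np.asarray(p1)-p0)/400,(R0.inv()*R1).as_rotvec()/(2*np.pi)],4)
E
python3 - <<'E'
from h import *
p0=[175.5,-573.77,231.3];r0=[180,0,17.005]
t=b2w(-13,-10);print(t)
m=np.array([320,-230,300.]);print(inc(p0,r0,m,[180,0,50]))
print(inc(p0,r0,[*t,290],[180,0,83.75]))
E
```

```text
[487.88859885 153.57470599]
[ 0.5968 -0.7162 -0.1718 -0.      0.     -0.0917]
[ 1.2786 -1.5105 -0.1468 -0.      0.     -0.1854]
```

carry_out(increments=[0.05,-0.06,-0.1,0,0,-0.01,1,0.18,-0.21,-0.17,0,0,-0.03,1,0.3,-0.35,-0.17,0,0,-0.05,1,0.4,-0.47,-0.17,0,0,-0.07,1,0.5,-0.59,-0.17,0,0,-0.09,1,0.6,-0.7,-0.17,0,0,-0.1,1,0.7,-0.82,-0.17,0,0,-0.1,1,0.8,-0.94,-0.17,0,0,-0.1,1,0.8,-0.94,-0.17,0,0,-0.1,1,0.8,-0.94,-0.17,0,0,-0.1,1])

```text
time: 1.35
tool_pos: [371.9, -118.9, 299.1]
tcp_rot: [-180.0, -0.0, 53.2]
ft_force: [0.4, -0.3, -1.3]
finger_gap: 85.1
grip_force: 0.0
```

```bash
python3 - <<'E'
from h import *
p0=np.array([175.5,-573.77,231.3]);R0=Ro.from_euler('xyz',[180,0,17.005],degrees=True)
p=p0+R0.apply(400*np.array([.8,-.94,-.17]));ra=[180,0,17.005+36];s=sense();print(p,s['tool_pos'],s['tcp_rot'],s['time'])
print(inc(p,ra,[*b2w(-13,-10),290],[180,0,83.75]))
E
```

```text
[ 371.54621717 -120.62335626  299.3       ] [ 371.90806681 -118.85825077  299.05970971] [-1.79978307e+02 -1.26070387e-02  5.32322869e+01] 1.35
[ 0.7225 -0.1802  0.0232 -0.      0.     -0.0854]
```

carry_out(increments=[0.14,-0.035,0.0,0,0,-0.02,1,0.28,-0.07,0.0,0,0,-0.04,1,0.42,-0.105,0.01,0,0,-0.06,1,0.56,-0.14,0.02,0,0,-0.08,1,0.66,-0.165,0.0232,0,0,-0.0854,1,0.7225,-0.1802,0.0232,0,0,-0.0854,1,0.7225,-0.1802,0.0232,0,0,-0.0854,1,0.7225,-0.1802,0.0232,0,0,-0.0854,1,0.7225,-0.1802,0.0232,0,0,-0.0854,1,0.7225,-0.1802,0.0232,0,0,-0.0854,1])

```text
time: 2.6
tool_pos: [487.9, 152.7, 290.2]
tcp_rot: [180.0, -0.0, 83.7]
ft_force: [-0.1, 0.2, -0.1]
finger_gap: 85.5
grip_force: 0.0
```

```bash
python3 - <<'E'
from h import *
s=sense();print(s['tool_pos'],s['tcp_rot'],w2b(s['tool_pos']),s['time'],s['ft_force'])
im=viewer.snapshot('side')[...,::-1].copy()
x0,y0=140,30
c=cv2.resize(im[y0:y0+190,x0:x0+220],None,fx=3.1,fy=3.1,interpolation=cv2.INTER_CUBIC)
for dx in(-57,-42.7,42.7,57):
  for z in (0,13):
    b=w2b(s['tool_pos']);u=proj('side',(*b2w(b[0]+dx,b[1]),s['tool_pos'][2]+z));print(dx,z,(u-[x0,y0])*3.1)
    q=(u-[x0,y0]+.5)*3.1;cv2.circle(c,(int(q[0]),int(q[1])),2,(0,0,255) if z==0 else (0,255,0),-1)
cv2.imwrite('pics/side2.png',c)
E
```

```text
[487.87923592 152.70972057 290.24278068] [ 1.79976162e+02 -1.62116874e-03  8.36773206e+01] [-12.91513902 -10.86086355] 2.6 [-0.13323078  0.21640081 -0.08998395]
-57 0 [162.53223174 277.46327348]
-57 13 [161.22209835 257.53707511]
-42.7 0 [184.26460952 276.25302276]
-42.7 13 [183.09140227 256.4011911 ]
42.7 0 [310.45113036 269.22584286]
42.7 13 [310.0515642 249.8069246]
57 0 [330.99698028 268.08166848]
57 13 [330.71992285 248.73341726]
```

View pics/side2.png

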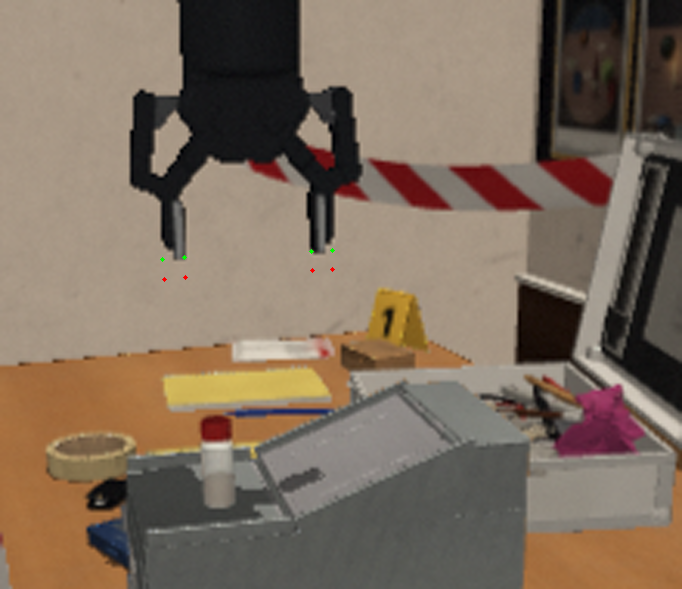

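The green marks (TCP + 13 mm) match the real tips at (178,258) and (320,252). So the open tips stand 13 mm above the TCP. The linkage starts about 45 mm above the tips, so I'll check its inner profile against the vial's height.

```bash
python3 - <<'E'
import cv2,numpy as np
g=cv2.imread('pics/side2.png').max(2)
for y in range(150,264,5):
    m=(g[y,110:390]<105).astype(int);d=np.diff(np.r_[0,m,0]);print(y,[(int(a)+110,int(b)+110) for a,b in zip(np.where(d==1)[0],np.where(d==-1)[0]) if b-a>3])
E
```

```text
150 [(130, 154), (179, 314), (331, 359)]
155 [(130, 152), (177, 283), (284, 318), (324, 359)]
160 [(130, 151), (175, 207), (218, 275), (287, 321), (333, 360)]
165 [(130, 151), (170, 204), (259, 270), (291, 324), (328, 363), (376, 390)]
170 [(130, 151), (167, 199), (296, 363), (380, 390)]
175 [(130, 158), (163, 194), (301, 362), (385, 390)]
180 [(130, 191), (306, 360)]
185 [(132, 187), (309, 351)]
190 [(140, 183), (309, 339)]
195 [(154, 180), (306, 335)]
200 [(159, 180), (306, 320), (323, 334)]
205 [(161, 175), (306, 320), (324, 334)]
210 [(161, 175), (179, 186), (306, 320), (324, 334)]
215 [(161, 175), (179, 186), (306, 320), (324, 334)]
220 [(161, 177), (181, 186), (309, 320), (324, 334)]
225 [(161, 177), (181, 186), (309, 320), (324, 334)]
230 [(161, 177), (181, 186), (310, 320), (324, 334)]
235 [(161, 178), (181, 186), (310, 320), (324, 334)]
240 [(162, 177), (309, 320), (324, 331)]
245 [(164, 178), (181, 185), (309, 320)]
250 [(172, 178), (313, 324)]
255 [(174, 178)]
260 []
```

The linkage sticks out past the pad only from about 49 mm above the tip. With the tip at z = 145 it clears the vial top (192). I'll descend slightly further back, with the rear finger's face near -61 against the vial's back at -53.

carry_out(increments=[0,-0.0125,0.05,0,0,0,1,0,-0.0125,0.12,0,0,0,1,0,-0.0125,0.19,0,0,0,1,0,-0.0125,0.25,0,0,0,1,0,-0.0125,0.3,0,0,0,1,0,-0.0125,0.34,0,0,0,1,0,-0.0125,0.37,0,0,0,1,0,-0.0125,0.385,0,0,0,1,0,-0.0125,0.395,0,0,0,1,0,-0.0125,0.395,0,0,0,1])

```text
time: 3.9
tool_pos: [483.0, 154.2, 132.2]
tcp_rot: [180.0, -0.0, 83.7]
ft_force: [0.1, -0.5, 0.4]
finger_gap: 85.3
grip_force: 0.0
```

```bash
python3 - <<'E'
from h import *
s=sense();print(s['tool_pos'],s['tcp_rot'],w2b(s['tool_pos']),s['time'],s['ft_force'])
im=viewer.snapshot('side')[...,::-1].copy()
cv2.imwrite('pics/side3.png',cv2.resize(im[80:220,160:330],None,fx=4,fy=4,interpolation=cv2.INTER_CUBIC))
E
```

```text
[483.04496556 154.1544324  132.17450085] [ 1.79986659e+02 -5.65384074e-03  8.37498920e+01] [-17.87795738  -9.95103051] 3.9 [ 0.08766428 -0.49527981  0.43393455]
```

View pics/side3.png

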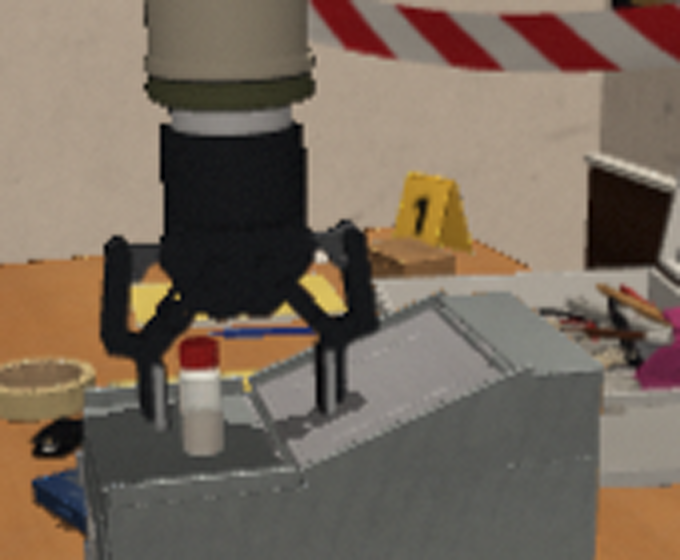

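The rear finger (155,425) is behind the upright vial and the front finger (330,405) is just above the flap, with no contact force. Now I drive slowly towards the hinge.

carry_out(increments=[0,0.01,0,0,0,0,1,0,0.02,0,0,0,0,1,0,0.03,0,0,0,0,1,0,0.04,0,0,0,0,1,0,0.05,0,0,0,0,1,0,0.06,0,0,0,0,1,0,0.07,0,0,0,0,1,0,0.08,0,0,0,0,1,0,0.09,0,0,0,0,1,0,0.1,0,0,0,0,1])

```text
time: 5.2
tool_pos: [522.7, 149.8, 131.9]
tcp_rot: [-180.0, 0.0, 83.8]
ft_force: [-5.2, 0.3, 2.7]
finger_gap: 85.3
grip_force: 2.0
```

```bash
python3 - <<'E'
from h import *
s=sense();print(s['tool_pos'],w2b(s['tool_pos']),s['time'],s['ft_force'])
im=viewer.snapshot('side')[...,::-1].copy()
cv2.imwrite('pics/side4.png',cv2.resize(im[80:220,160:330],None,fx=4,fy=4,interpolation=cv2.INTER_CUBIC))
E
```

```text
[522.70264602 149.76088589 131.90319169] [ 22.02232292 -10.00105552] 5.2 [-5.16459515  0.33067299  2.68278964]
```

View pics/side4.png

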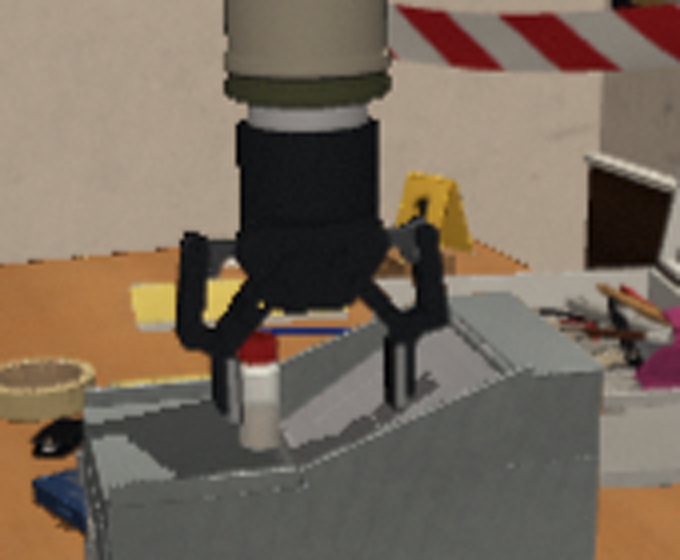

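The vial is upright just short of the lip at (260,450). The front finger at (400,405) holds the flap partly open, at about 6 N. I carry on over the lip.

carry_out(increments=[0,0.01,0,0,0,0,1,0,0.02,0,0,0,0,1,0,0.032,0,0,0,0,1,0,0.045,0,0,0,0,1,0,0.058,0,0,0,0,1,0,0.07,0,0,0,0,1,0,0.08,0,0,0,0,1,0,0.08,0,0,0,0,1,0,0.08,0,0,0,0,1,0,0.08,0,0,0,0,1])

```text
time: 6.5
tool_pos: [550.6, 146.4, 129.3]
tcp_rot: [-179.5, 0.1, 83.8]
ft_force: [-15.1, 1.8, -1.1]
finger_gap: 85.4
grip_force: 6.4
```

```bash
python3 - <<'E'
from h import *
s=sense();print(s['tool_pos'],w2b(s['tool_pos']),s['time'],s['ft_force'])
im=viewer.snapshot('side')[...,::-1].copy()
a=cv2.resize(im[80:220,160:330],None,fx=2.3,fy=2.3,interpolation=cv2.INTER_CUBIC)
b=cv2.resize(viewer.snapshot('wrist')[...,::-1],None,fx=.78,fy=.84)
cv2.imwrite('pics/side5.png',np.hstack([a,cv2.resize(b,(400,a.shape[0]))]))
E
```

```text
[550.59213331 146.44078887 129.27200542] [ 50.10749312 -10.26517769] 6.5 [-15.05456497   1.82004254  -1.13498515]
```

View pics/side5.png

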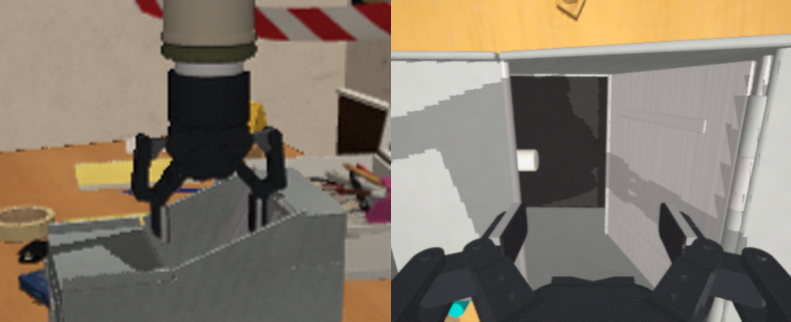

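The vial has dropped in: it lies on the floor mat, its base at wrist-view (527,160), and the front finger holds the flap wide open. I back off so the flap closes behind the finger, then lift clear.

carry_out(increments=[0,-0.02,0,0,0,0,1,0,-0.045,0,0,0,0,1,0,-0.07,0,0,0,0,1,0,-0.085,-0.01,0,0,0,1,0,-0.09,-0.04,0,0,0,1,0,-0.09,-0.1,0,0,0,1,0,-0.09,-0.2,0,0,0,1,0,-0.09,-0.3,0,0,0,1,0,-0.09,-0.35,0,0,0,1,0,-0.09,-0.35,0,0,0,1])

```text
time: 7.85
tool_pos: [519.6, 150.3, 273.5]
tcp_rot: [179.8, -0.0, 83.7]
ft_force: [0.6, 1.0, -0.5]
finger_gap: 85.4
grip_force: 0.0
```

```bash
python3 - <<'E'
from h import *
s=sense();print(s['tool_pos'],s['time'],s['ft_force'])
im=viewer.snapshot('side')[...,::-1].copy()
a=cv2.resize(im[130:290,160:330],None,fx=2.3,fy=2.3,interpolation=cv2.INTER_CUBIC)
b=viewer.snapshot('top')[...,::-1][100:290,140:345]
cv2.imwrite('pics/side6.png',np.hstack([a,cv2.resize(b,(395,a.shape[0]))]))
E
```

```text
[519.605664   150.27736647 273.46528896] 7.85 [ 0.55350349  1.03253903 -0.48891473]
```

View pics/side6.png

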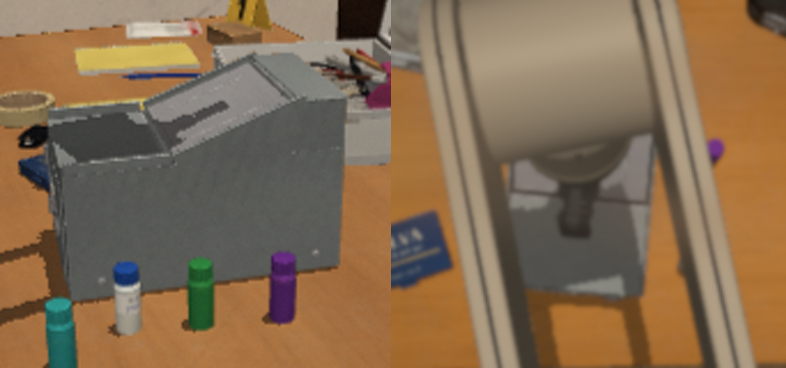

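The flap is shut, the shelf is empty, and the blue vial at (127,300) stands where it was. The arm is clear of everything, so I'm handing in.

```bash
python3 -c "
from bench import order
print(order.hand_in())"
```

```text
the job is handed in; nothing more can be done
None
```

The red-capped vial was pushed over the lip into the drop box, the flap is shut again, and the job is handed in at about 8 s; the blue vial was seen still in place, but the arm hid the stamp in the last view, so that one I did not re-check.

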